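# Scrape a sample tin off a lifting peel onto the inspection stand

### The job

Carry the green sample tin on its lifting peel to the sloping inspection stand, without touching the tin with the gripper. Lay the blade flat on the slope between the two brass ledge blocks with the tin uphill of them, press lightly, and draw the peel back downhill so that the blocks scrape the tin off the blade and it stays lying flat on the slope, square against both blocks. Then lay the empty peel down flat on the table; do not change the set slope of the stand or tip the tin on the way, and leave the other things alone.

Things in the scene. Friction and masses are not known exactly. Their poses are not given: they have to be found in the camera images.
- peel: Flat aluminium shovel, blue upright grip, 160 g. Origin: blade underside below the grip; +x to the blade's front edge, +z up. Blade 3 mm thick, y -37..37, x -26..130 mm. Grip block 24 mm along x, 54 along y, z 37..85 mm: grasp near z = 65 mm, fingers closing along x. Below it a 16x40 stem. Heel bar across the blade at x 38..44, up to z 11: the tin may slide back to it.
- tin: Closed green sample tin, 94 (its x) x 134 (its y) x 37 mm high, about 120 g, too wide to grasp. Origin: centre of underside, z up. It starts loose across the blade, its x along the peel's x, centre about 98 mm ahead of the peel's origin, overhanging the blade by 30 mm each side. Walls are 43 mm from the centre along x (lid rim 45 mm, from 27 mm up).
- stand: Fixed sloping stand: wooden base 185 x 212 mm, aluminium cheeks with black knobs (240 mm wide over the knobs), white tilting plate. Origin: on the table below the hinge; +x points uphill (horizontal), z up. Hinge axis along y, 104 mm above the table.
- plate (a joint): Slope of the white plate in rad: 0 level, greater is steeper (uphill end higher); starts between 0.40 and 0.56. Stiff friction hinge that stays put and slips under about 3 N m, so a hard push moves it.
- ledge (a point): On the white plate's upper face, midway between the two brass blocks, at their uphill faces. +x uphill along the slope, +z out of it. Plate x -14..164, y -93..93, 8 mm thick; nothing lies downhill of it. Blocks: x -12..0, |y| 50..92, 9 mm high above the plate; the 100 mm gap between them is open at plate level, the blade fits through and the tin does not.
- plate_top (a point): Point on the middle line of the plate's upper face, 160 mm uphill of the ledge point.
- jar: White paste jar with black cap, 64 mm across, 68 mm high, bystander. Origin under its centre.
- reel: Reel of pale cotton tape, 88 mm across, 105 mm high, bystander. Origin under its centre.
- glue: Standing white glue stick, 28 mm across, 96 mm high, bystander. Origin under its centre.
- bobbin: Bobbin of linen thread, 33 mm across, 42 mm high, bystander. Origin under its centre.
- clip: Navy spring clip, 26 x 32 mm, 48 mm high, bystander. Origin under its centre.
Things that resemble listed ones, but are neither listed nor needed, are in the scene too. Of the things that look like the tin, take the one that is farthest from the robot's base at the start.

How it is judged:
By the outcome, as a careful person would: the job done as asked, in the order asked, and still so for the second after the job is handed in, with the robot touching nothing.
It also fails if it takes over 67 s, if anything falls off the work surface, if the arm or the gripper's body presses on something with over 40 N, if the wrist force passes 120 N, or if a joint passes its speed limit or range.

### The arm

A 7-joint arm with a two-finger parallel gripper is mounted at the origin on a cart in front of the work surface, level with it; the furniture and walls round the work are solid. World frame = base frame: x ahead of the robot, y to its left, z up, the work surface at z = 0. Lengths are in m, angles in rad, forces in N, time in s.
With the tool pointing down it reaches from about 0.4 to 0.85 m from the base axis. Payload 4.5 kg.
Tool frame: the origin (TCP) lies at the very end of the fingers, on their centre line; the grasp point (between the pads) lies 19 mm behind it; z points along the fingers, y is the direction in which the jaws open and shut (so a half turn about z gives the same grasp; the last joint's range is limited). The gripper opens to 88 mm and grips with 3 to 60 N. Pads are 18 mm wide; open, the fingers measure 123 mm over their backs; the gripper's body (75 mm by 187 mm) begins 45 mm behind the grasp point.
Start: joints at [1.272, 0.689, -0.195, 1.565, 0.157, 0.902, -0.215], TCP at [0.204, -0.591, 0.202] pointing down, gripper open.
Joint ranges: [-3.01, 3.01], [-0.46, 2.08], [-1.47, 1.51], [0.13, 2.56], [-1, 4.14], [0.04, 2.09], [-2.66, 2.66]. Speed limits (rad/s): [2.57, 2.57, 3.14, 3.14, 3.14, 3.14, 3.14].

### API

Orientations are given as a unit quaternion [w, x, y, z].
In Python, from cell import bot gives the robot as it stands.
- The arm moves only by the shell command python3 -m crank 'ROWS'. ROWS is JSON, a list of rows, each a list of 7 numbers: the turn, a rotation vector about the world's x, y, z in degrees, then the shift along the world's x, y, z in cm, then the closure, from -1 (fully open) to 1 (shut). In form: [[rx, ry, rz, x, y, z, grip], ...]. A call has 1 to 8 rows; each row is the pose to reach, as a shift and turn from the pose commanded when the call began; what a row does not reach only later rows make up. A row lasts 1/12 s, in which the tool goes at most 41.7 mm and 7.16 degrees, less where a joint would pass 70% of its speed; a pose out of reach is approached as far as the arm can. A call with a gripper value outside its range is refused whole. The fingers move at their own pace and stop on an object; the grip force is fixed at half the most. Time passes only in rows, so rows that repeat a pose let the fingers close. It gives the time, the measured TCP pose, the force and the opening at its end, in the units of the state.
- bot.get_state(): the state, without advancing time (a new reading comes with each control period).
- bot.get_image(name): name is "side" or "top" or "wrist"; returns (picture, depth): 420x560x3 uint8, blue, green, red; 420x560 float32, m along the optical axis (not along the pixel's ray), 0 where there is no reading.
- bot.calibration(name): a dict with "fx", "fy", "cx", "cy" (pixels), "rvec" (rotation vector, rad) and "tvec" (3), from world to camera coordinates, as OpenCV has them. Camera axes: x right, y down, z forward; pixel columns grow to the right and rows downward; lengths in m; the calibration is good to about 2 mm. A picture is of the moment at which its call begins: read the wrist's pose just before it. calibration takes no time and is no camera call; for the wrist camera it gives the pose at the moment of the call.
- bot.job_done(): hands the job in, once; it reports no verdict.
The state is a dict: "time": time; "q": joint angles; "qvel": joint speeds; "joint_efforts": joint torques, N m; "ee_pos": TCP position; "tcp_rot": TCP orientation; "ft_force": force on the tool from outside, world axes, zero at the start; "torque": the same for the moment, N m; "opening": opening from 0.0 (shut) to 1.0 (fully open).
Only numpy, scipy, OpenCV 4.12 (cv2) and the standard library are available. Lean on these libraries where they do the work, as an engineer would, in place of code of your own. Each camera call takes 0.05 s, during which the arm holds its last target.

## Working session

There is one attempt and no reset: what is moved stays moved. The work goes in short steps, Python scripts to look and compute and a shell command to move; the robot and the scene stay as the last step left them, time stands still between calls to the robot, and variables do not carry over. Pictures are saved under pics/ and viewed, and the job is handed in when it is done.

```bash
ls; mkdir -p pics; cat > h.py <<'E'
import numpy as np,cv2
from scipy.spatial.transform import Rotation as R
from cell import bot
def shot(name,out):
    c=bot.calibration(name); im,d=bot.get_image(name)
    cv2.imwrite(f'pics/{out}.png',im); np.savez(f'pics/{out}.npz',d=d,im=im,**{k:np.array(c[k]) for k in c})
def load(out): return np.load(f'pics/{out}.npz')
def world(D,u,v,z=None,depth=None):
    Rm=R.from_rotvec(D['rvec'].ravel()).as_matrix(); t=D['tvec'].ravel()
    ray=np.array([(u-D['cx'])/D['fx'],(v-D['cy'])/D['fy'],1.])
    o=-Rm.T@t; r=Rm.T@ray
    if z is not None: return o+r*(z-o[2])/r[2]
    if depth is None: depth=D['d'][int(round(v)),int(round(u))]
    return o+r*depth
def cloud(D):
    v,u=np.mgrid[0:420,0:560]
    ray=np.stack([(u-D['cx'])/D['fx'],(v-D['cy'])/D['fy'],np.ones_like(u,float)],-1)*D['d'][...,None]
    Rm=R.from_rotvec(D['rvec'].ravel()).as_matrix(); t=D['tvec'].ravel()
    return (ray-t)@Rm
E
python3 - <<'E'
from h import *
print(bot.get_state())
for n in ['side','top','wrist']: shot(n,n+'0')
E
```

```text
pics
{'time': 0.0, 'q': array([ 1.2718364 ,  0.69001447, -0.19448951,  1.56630868,  0.15729491,
        0.90250443, -0.21509693]), 'qvel': array([ 3.51808329e-04, -5.48695026e-05, -1.49639972e-03,  3.47633646e-04,
        1.62717054e-03,  5.19809443e-04, -7.47328102e-04]), 'joint_efforts': array([-2.77514282e-04, -5.27573812e+01, -1.26680262e+00, -1.53428113e+01,
       -5.26215706e-02,  6.72394177e-03,  1.76519238e-04]), 'ee_pos': array([ 0.20387003, -0.59008619,  0.20099987]), 'tcp_rot': array([-8.95579806e-04,  9.86185275e-01,  1.65643447e-01, -2.22236005e-04]), 'ft_force': array([0.23248848, 0.82016347, 0.13503945]), 'torque': array([0.02627964, 0.00465709, 0.02965818]), 'opening': 0.9967595643042066}
```

View pics/top0.png

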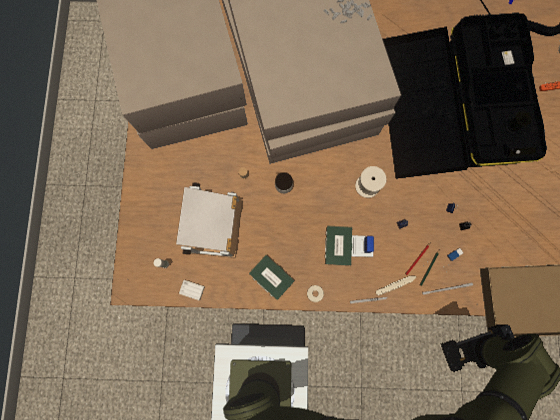

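View pics/side0.png

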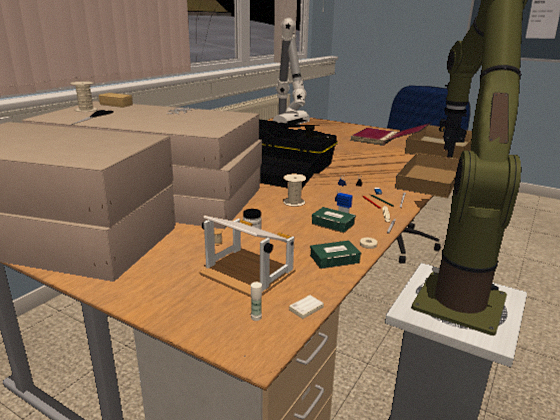

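View pics/wrist0.png

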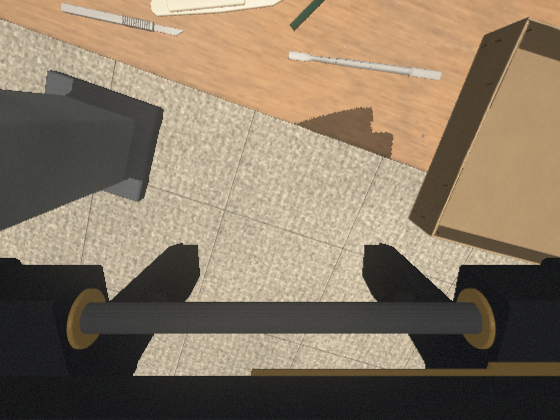

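Top view: the tin at (338,245) is on its peel, with the blue grip at (370,243). A decoy tin is at (272,277) and the stand at (208,222). The black clips are at the right. I'll enlarge these areas and measure them.

```bash
python3 - <<'E'
from h import *
D=load('top0'); im=D['im']
a=cv2.resize(im[205:285,310:390],(560,560),interpolation=cv2.INTER_CUBIC)
cv2.imwrite('pics/c1.png',a)
a=cv2.resize(im[170:270,155:255],(600,600),interpolation=cv2.INTER_CUBIC); cv2.imwrite('pics/c2.png',a)
S=load('side0')['im']; cv2.imwrite('pics/c3.png',cv2.resize(S[180:330,190:370],(720,600),interpolation=cv2.INTER_CUBIC))
P=cloud(D)
np.set_printoptions(precision=3,suppress=True)
for p in [(338,245),(370,243),(272,277),(190,220),(208,222),(230,222),(208,195),(208,245),(285,182),(372,180),(158,263),(403,224),(243,173)]:
    print(p,P[p[1],p[0]])
E
```

```text
(338, 245) [ 0.496 -0.254  0.039]
(370, 243) [ 0.5   -0.355  0.087]
(272, 277) [ 0.379 -0.029  0.044]
(190, 220) [0.548 0.235 0.173]
(208, 222) [0.548 0.182 0.143]
(230, 222) [0.555 0.115 0.108]
(208, 195) [0.637 0.187 0.148]
(208, 245) [0.473 0.179 0.139]
(285, 182) [ 0.708 -0.065  0.067]
(372, 180) [ 0.715 -0.362  0.098]
(158, 263) [0.413 0.349 0.097]
(403, 224) [ 0.575 -0.48   0.041]
(243, 173) [0.744 0.086 0.042]
```

View pics/c1.png

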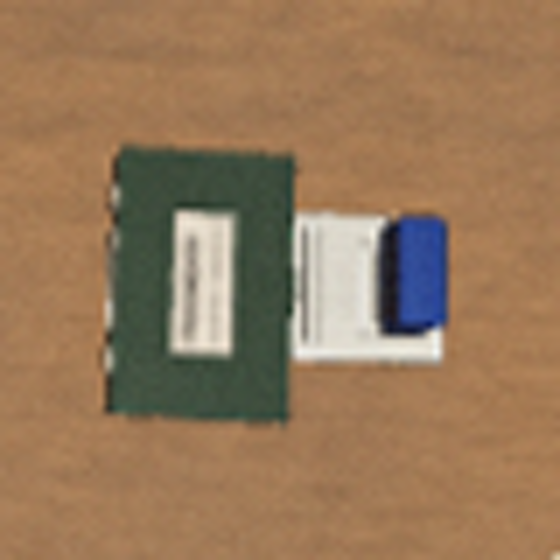

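View pics/c2.png

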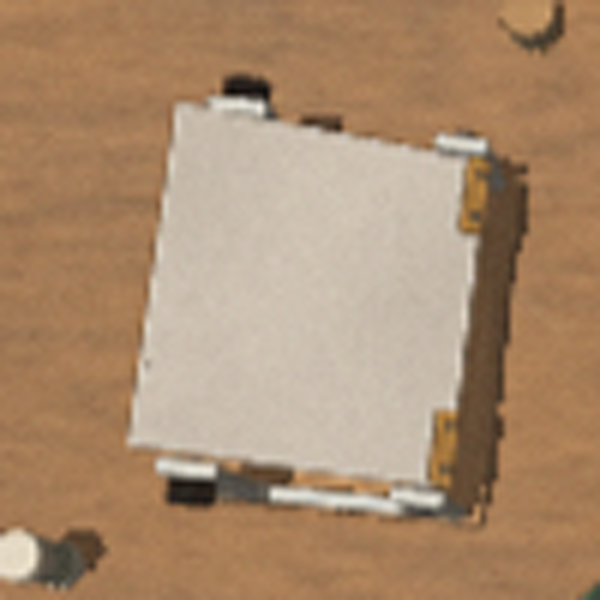

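View pics/c3.png

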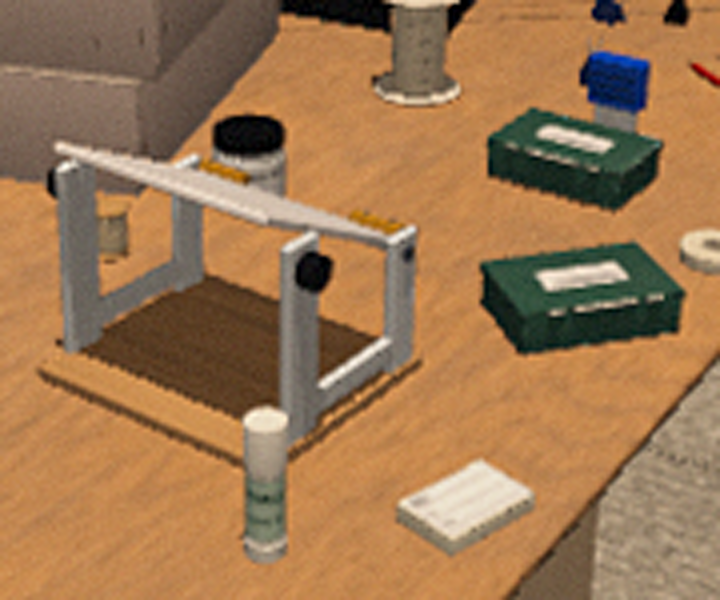

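```bash
python3 - <<'E'
from h import *
np.set_printoptions(precision=4,suppress=True)
D=load('top0'); im=D['im'].astype(int); P=cloud(D)
hsv=cv2.cvtColor(D['im'],cv2.COLOR_BGR2HSV)
u,v=np.meshgrid(range(560),range(420))
box=lambda a,b,c,d:(u>=a)&(u<b)&(v>=c)&(v<d)
def rect(m,n):
    p=P[m][:,:2]; r=cv2.minAreaRect((p*1000).astype(np.float32)); print(n,m.sum(),r,'zmed',np.median(P[m][:,2])); return r
b=box(360,380,230,260)&(hsv[...,0]>100)&(hsv[...,1]>120)
rect(b&(P[...,2]>.078),'grip')
w=box(350,376,230,260)&(hsv[...,1]<70)&(hsv[...,2]>120)
r=rect(w,'blade'); print(cv2.boxPoints(r))
t=box(320,356,220,270)&(P[...,2]>.03)
r=rect(t,'tin'); print(cv2.boxPoints(r))
# plate
m=box(170,245,180,256)&(P[...,2]>.09)&(hsv[...,1]<40)&(hsv[...,2]>150)
Q=P[m]
for _ in range(4):
    c=Q.mean(0); n=np.linalg.svd(Q-c,full_matrices=False)[2][2]; n*=np.sign(n[2]); Q=Q[np.abs((Q-c)@n)<.004]
up=np.array([0,0,1])-n*n[2]; up/=np.linalg.norm(up); lat=np.cross(n,up)
print('n',n,'tilt',np.arccos(n[2]),'heading',np.degrees(np.arctan2(up[1],up[0])),'c',c, len(Q))
q=np.stack([(Q-c)@up,(Q-c)@lat],1)
r=cv2.minAreaRect((q*1000).astype(np.float32)); print(r); print(np.percentile(q,[0,1,99,100],axis=0))
Rm=np.stack([up,lat,n],1)
ang=r[2] if r[2]<45 else r[2]-90
print('ang',ang)
br=box(225,245,190,256)&(hsv[...,0]<28)&(hsv[...,0]>12)&(hsv[...,1]>130)&(P[...,2]>.09)
B=(P[br]-c)@Rm; print(br.sum()); print(np.round(B[np.argsort(B[:,1])]*1000))
E
```

```text
grip 105 ((498.5458984375, -355.449462890625), (50.501441955566406, 22.444156646728516), 1.77606201171875) zmed 0.08550131792121651
blade 304 ((444.3639221191406, -207.62554931640625), (93.88693237304688, 343.1940002441406), 22.262773513793945) zmed 0.004812873093477857
[[ 335.9094  -66.6048]
 [ 465.9302 -384.2158]
 [ 552.8184 -348.6463]
 [ 422.7977  -31.0353]]
tin 1003 ((429.57366943359375, -211.1661834716797), (139.93109130859375, 314.8064270019531), 56.9051399230957) zmed 0.04054031122584126
[[ 259.5033 -183.8347]
 [ 523.2379 -355.7274]
 [ 599.644  -238.4977]
 [ 335.9094  -66.6049]]
n [ 0.0552 -0.8957  0.4412] tilt 1.113845838456532 heading 93.52575293811344 c [0.5531 0.1896 0.1475] 142
((2.0311107635498047, -2.44195556640625), (19.334497451782227, 179.9552764892578), 4.9735283851623535)
[[-0.0131 -0.0923]
 [-0.0114 -0.0909]
 [ 0.0139  0.0857]
 [ 0.0156  0.0869]]
ang 4.9735283851623535
70
[[-68. -84.  67.]
 [-72. -81.  72.]
 [-68. -81.  67.]
 [-67. -80.  71.]
 [-63. -80.  66.]
 [-71. -78.  69.]
 [-67. -77.  67.]
 [-62. -76.  67.]
 [-70. -75.  65.]
 [-64. -74.  65.]
 [-68. -70.  70
[... 365 characters left out ...]
-67. -47.  59.]
 [-65. -46.  64.]
 [-64. -46.  69.]
 [-71. -45.  56.]
 [-69. -44.  65.]
 [-62. -43.  66.]
 [-56.  61.  49.]
 [-57.  61.  52.]
 [-57.  61.  56.]
 [-63.  63.  52.]
 [-56.  64.  49.]
 [-56.  67.  48.]
 [-59.  67.  54.]
 [-62.  70.  48.]
 [-59.  70.  46.]
 [-61.  70.  53.]
 [-62.  73.  49.]
 [-64.  73.  51.]
 [-53.  74.  50.]
 [-57.  77.  44.]
 [-64.  77.  51.]
 [-57.  77.  47.]
 [-57.  77.  52.]
 [-65.  80.  50.]
 [-57.  80.  44.]
 [-55.  80.  49.]
 [-56.  81.  52.]
 [-57.  83.  44.]
 [-60.  83.  50.]
 [-62.  83.  52.]
 [-57.  83.  47.]
 [-56.  87.  48.]
 [-53.  87.  46.]
 [-57.  90.  43.]
 [-60.  93.  46.]
 [-57.  93.  43.]
 [-59.  93.  50.]
 [-63.  96.  47.]
 [-58.  96.  47.]]
```

```bash
cat > m.py <<'E'
from h import *
import sys
np.set_printoptions(precision=4,suppress=True)
def plate(name,bx,bb):
    D=load(name); P=cloud(D); hsv=cv2.cvtColor(D['im'],cv2.COLOR_BGR2HSV); ok=D['d']>0
    u,v=np.meshgrid(range(560),range(420)); box=lambda a,b,c,d:(u>=a)&(u<b)&(v>=c)&(v<d)
    m=box(*bx)&ok&(P[...,2]>.09)&(hsv[...,1]<60)&(hsv[...,2]>120)
    Q=P[m]; rng=np.random.default_rng(0); best=None
    for _ in range(500):
        a=Q[rng.choice(len(Q),3)]; n=np.cross(a[1]-a[0],a[2]-a[0]); 
        if np.linalg.norm(n)<1e-5: continue
        n/=np.linalg.norm(n); k=np.abs((Q-a[0])@n)<.003
        if best is None or k.sum()>best.sum(): best=k
    Q=Q[best]; c=Q.mean(0); n=np.linalg.svd(Q-c,full_matrices=False)[2][2]; n*=np.sign(n[2])
    up=np.array([0,0,1])-n*n[2]; up/=np.linalg.norm(up); lat=np.cross(n,up); Rm=np.stack([up,lat,n],1)
    print(m.sum(),len(Q),'tilt',np.arccos(n[2]),'heading',np.degrees(np.arctan2(up[1],up[0])),'c',c)
    q=(Q-c)@Rm[:,:2]*1000
    r=cv2.minAreaRect(q.astype(np.float32)); print(r); print(np.percentile(q,[0,1,99,100],axis=0))
    br=box(*bb)&ok&(hsv[...,0]<28)&(hsv[...,0]>12)&(hsv[...,1]>120)&(P[...,2]>.09)
    B=(P[br]-c)@Rm*1000
    B=B[np.abs(B[:,2]-7)<8]
    for s in (B[B[:,1]<0],B[B[:,1]>0]): print(len(s),'min',s.min(0),'max',s.max(0),'mean',s.mean(0))
    return c,Rm
if __name__=='__main__':
    plate('top0',(170,245,180,256),(222,245,190,256))
    D=load('top0'); P=cloud(D); hsv=cv2.cvtColor(D['im'],cv2.COLOR_BGR2HSV); ok=D['d']>0
    u,v=np.meshgrid(range(560),range(420)); box=lambda a,b,c,d:(u>=a)&(u<b)&(v>=c)&(v<d)
    def rect(m,n):
        p=P[m&ok][:,:2]; r=cv2.minAreaRect((p*1000).astype(np.float32)); print(n,len(p),r,'zmed',np.median(P[m&ok][:,2]))
    w=box(350,376,230,260)&(hsv[...,1]<60)&(hsv[...,2]>130)&(P[...,2]<.015)
    rect(w,'blade')
    t=box(320,356,220,270)&(P[...,2]>.033)&(P[...,2]<.05)
    rect(t,'tin')
E
python3 m.py
```

```text
2981 2074 tilt 0.47059526533219215 heading 86.16112278753027 c [0.5564 0.1902 0.1478]
((-5.075386047363281, 1.6860427856445312), (204.65371704101562, 177.9203643798828), 89.83534240722656)
[[ -94.0962 -100.5321]
 [ -89.7355  -92.4884]
 [  82.1077   90.4005]
 [  84.1373  104.2198]]
41 min [-93.449  -92.7515  -0.1044] max [-79.041  -50.0281  13.5474] mean [-85.5622 -71.4651   9.1303]
38 min [-91.602   54.0869   2.6446] max [-79.7942  90.5446  13.8042] mean [-85.2984  71.5315   8.3087]
blade 292 ((499.05450439453125, -342.31036376953125), (74.7884750366211, 75.44740295410156), 88.94293212890625) zmed 0.004571209274680322
tin 992 ((497.1184997558594, -253.86358642578125), (91.12200927734375, 134.5089874267578), 89.14781188964844) zmed 0.04054673259113735
```

```bash
python3 - <<'E'
from m import *
c,Rm=plate('top0',(170,245,180,256),(222,245,190,256))
D=load('top0'); n=Rm[:,2]
Rc=R.from_rotvec(D['rvec'].ravel()).as_matrix(); o=-Rc.T@D['tvec'].ravel()
def onp(u,v,h=0):
    r=Rc.T@np.array([(u-D['cx'])/D['fx'],(v-D['cy'])/D['fy'],1]); s=((c+n*h-o)@n)/(r@n); return ((o+s*r-c)@Rm)*1000
for a in [(177,104),(131,444),(430,487),(300,125),(300,465)]:
    print(a,onp(155+(a[0]+.5)/6-.5,170+(a[1]+.5)/6-.5))
# block top corners c2
for a in [(467,162),(489,160),(459,228),(480,234),(436,409),(458,412),(430,482),(452,487)]:
    print('blk',a,onp(155+(a[0]+.5)/6-.5,170+(a[1]+.5)/6-.5,.009))
led=c+Rm@[-.0794,0,0]; print('ledge',led,'up',Rm[:,0],'lat',Rm[:,1],'n',n)
E
```

```text
2981 2074 tilt 0.47059526533219215 heading 86.16112278753027 c [0.5564 0.1902 0.1478]
((-5.075386047363281, 1.6860427856445312), (204.65371704101562, 177.9203643798828), 89.83534240722656)
[[ -94.0962 -100.5321]
 [ -89.7355  -92.4884]
 [  82.1077   90.4005]
 [  84.1373  104.2198]]
41 min [-93.449  -92.7515  -0.1044] max [-79.041  -50.0281  13.5474] mean [-85.5622 -71.4651   9.1303]
38 min [-91.602   54.0869   2.6446] max [-79.7942  90.5446  13.8042] mean [-85.2984  71.5315   8.3087]
(177, 104) [ 83.2537 -92.0616  -0.    ]
(131, 444) [82.5375 91.0417  0.    ]
(430, 487) [-83.0145  92.7582  -0.    ]
(300, 125) [ 15.302  -93.4747  -0.    ]
(300, 465) [-8.7165 90.2348  0.    ]
blk (467, 162) [-79.2406 -88.7067   9.    ]
blk (489, 160) [-91.9719 -92.2073   9.    ]
blk (459, 228) [-79.1016 -50.9649   9.    ]
blk (480, 234) [-91.7284 -49.7151   9.    ]
blk (436, 409) [-78.1207  50.7707   9.    ]
blk (458, 412) [-90.9507  50.6477   9.    ]
blk (430, 482) [-79.5965  90.8035   9.    ]
blk (452, 487) [-92.5042  91.9206   9.    ]
ledge [0.5516 0.1196 0.1118] up [0.0597 0.8893 0.4534] lat [-0.9978  0.067   0.    ] n [-0.0304 -0.4524  0.8913]
```

```bash
python3 -m crank '[[0,0,0,0,2,2,-0.2],[0,0,-3,2,5,3,-0.2],[0,0,-6,5,8,3,-0.2],[0,0,-10,8,11,3,-0.2],[0,0,-14,11,14,3,-0.2],[0,0,-17,14,17,3,-0.2],[0,0,-19.9,17,19,3,-0.2],[0,0,-19.9,20,21,2,-0.2]]'; python3 -m crank '[[0,0,0,3,1,-1,-0.2],[0,0,0,6,2,-2,-0.2],[0,0,0,9.4,2.5,-3,-0.2],[0,0,0,9.4,2.5,-4,-0.2],[0,0,0,9.4,2.5,-5,-0.2],[0,0,0,9.4,2.5,-6,-0.2],[0,0,0,9.4,2.5,-6,-0.2]]'; python3 - <<'E'
from h import *
s=bot.get_state(); print(s['ee_pos'],R.from_quat(s['tcp_rot'],scalar_first=True).as_matrix(),s['opening'],s['ft_force'])
shot('wrist','w1')
E
```

```text
time: 0.82
ee_pos: [0.4068, -0.3792, 0.2232]
tcp_rot: [0.001, 1.0, -0.008, 0.001]
ft_force: [0.2, -1.3, -0.4]
opening: 0.602
time: 1.4
ee_pos: [0.4951, -0.3558, 0.1595]
tcp_rot: [-0.001, 1.0, -0.008, -0.003]
ft_force: [-0.4, -0.4, -0.8]
opening: 0.596
[ 0.49505548 -0.35577535  0.15949117] [[ 0.99985295 -0.01635579 -0.00515405]
 [-0.01634675 -0.99986478  0.00179182]
 [-0.00518266 -0.0017073  -0.99998511]] 0.5956469539780204 [-0.44758167 -0.35411552 -0.77488016]
```

View pics/w1.png

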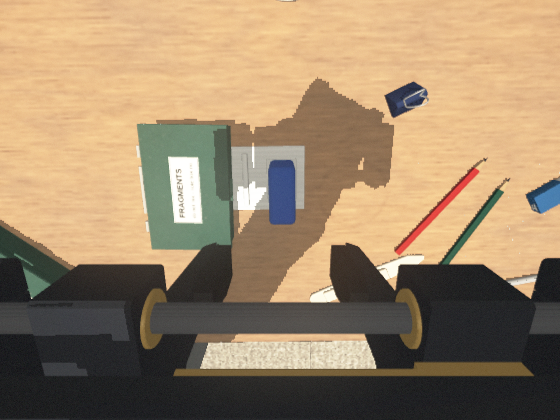

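The grip is at (282,192), between the fingers, and the tin spans (138–232, 123–249). I'll measure the grip and tin in this wrist view.

```bash
python3 - <<'E'
from h import *
D=load('w1'); P=cloud(D); hsv=cv2.cvtColor(D['im'],cv2.COLOR_BGR2HSV); ok=D['d']>0
u,v=np.meshgrid(range(560),range(420)); box=lambda a,b,c,d:(u>=a)&(u<b)&(v>=c)&(v<d)&ok
def rect(m,n):
    p=P[m][:,:2]; print(n,len(p),cv2.minAreaRect((p*1000).astype(np.float32)),'zmed',np.median(P[m][:,2]))
rect(box(260,305,150,235)&(hsv[...,0]>100)&(hsv[...,1]>100)&(P[...,2]>.08)&(P[...,2]<.092),'grip')
rect(box(130,240,110,255)&(P[...,2]>.034)&(P[...,2]<.05),'tin')
rect(box(238,310,140,215)&(P[...,2]<.012)&(hsv[...,1]<50),'blade')
E
```

```text
grip 1435 ((501.9331359863281, -356.15228271484375), (22.321046829223633, 52.1290283203125), 89.76475524902344) zmed 0.08515238256111124
tin 10778 ((497.1156921386719, -255.0855712890625), (92.23511505126953, 133.4495086669922), 88.16700744628906) zmed 0.04027148178056547
blade 2863 ((497.4847106933594, -343.1932067871094), (76.82017517089844, 80.85584259033203), 88.85383605957031) zmed 0.0036451886727907955
```

```bash
python3 -m crank '[[0,0,0,0.3,0,-2,-0.2],[0,0,0,0.3,0,-4.5,-0.2],[0,0,0,0.3,0,-7,-0.2],[0,0,0,0.3,0,-9.5,-0.2],[0,0,0,0.3,0,-11,-0.2],[0,0,0,0.3,0,-11.4,-0.2],[0,0,0,0.3,0,-11.4,-0.2],[0,0,0,0.3,0,-11.4,-0.2]]'; python3 -m crank '[[0,0,0,0,0,0,0.1],[0,0,0,0,0,0,0.3],[0,0,0,0,0,0,1],[0,0,0,0,0,0,1],[0,0,0,0,0,0,1],[0,0,0,0,0,0,1],[0,0,0,0,0,0,1],[0,0,0,0,0,0,1]]'
```

```text
time: 2.12
ee_pos: [0.5014, -0.3567, 0.049]
tcp_rot: [0.001, 1.0, -0.008, 0.001]
ft_force: [0.5, -0.7, 0.4]
opening: 0.602
time: 2.78
ee_pos: [0.502, -0.3558, 0.0486]
tcp_rot: [0.0, 1.0, -0.007, 0.001]
ft_force: [0.2, 0.4, 5.9]
opening: 0.018
```

The opening is 0.018, but the grip block is 24 mm wide, so something is wrong. I'll look.

```bash
python3 - <<'E'
from h import *
s=bot.get_state(); print(s['opening'],s['ft_force'],s['ee_pos'])
shot('wrist','w2'); shot('side','s2')
cv2.imwrite('pics/s2c.png',cv2.resize(load('s2')['im'][130:270,280:460],(720,560),interpolation=cv2.INTER_CUBIC))
E
```

```text
0.01848001033163582 [0.24807265 0.417774   5.91850109] [ 0.50201047 -0.35579505  0.0486181 ]
```

View pics/w2.png

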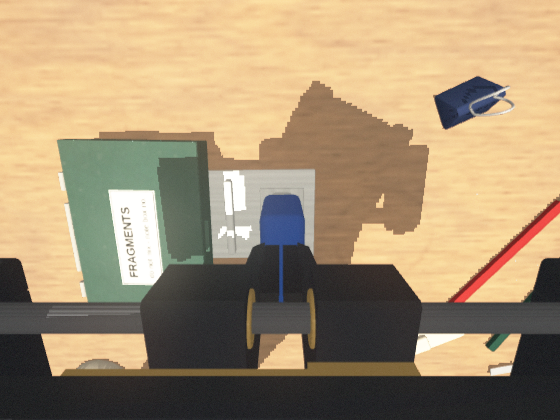

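View pics/s2c.png

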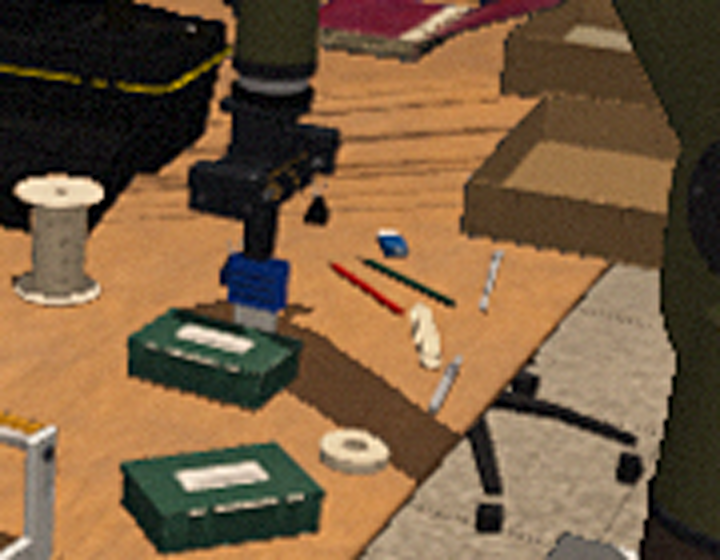

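```bash
python3 - <<'E'
from h import *
np.set_printoptions(precision=3,suppress=True)
D=load('w2'); P=cloud(D); hsv=cv2.cvtColor(D['im'],cv2.COLOR_BGR2HSV)
for p in [(282,205),(282,225),(282,238),(282,260),(282,280),(282,295),(265,260),(300,260),(260,300),(310,290),(290,250),(290,265),(130,230),(225,180),(300,180)]:
    print(p,P[p[1],p[0]],D['im'][p[1],p[0]])
print(D['rvec'],D['tvec'])
cv2.imwrite('pics/w2c.png',cv2.resize(D['im'][160:340,200:360],(640,720),interpolation=cv2.INTER_CUBIC)[:600])
E
```

```text
(282, 205) [ 0.528 -0.357  0.066] [118  74  59]
(282, 225) [ 0.522 -0.356  0.084] [140  82  59]
(282, 238) [ 0.516 -0.356  0.086] [141  80  57]
(282, 260) [ 0.502 -0.356  0.084] [117  70  49]
(282, 280) [ 0.49  -0.356  0.085] [115  65  44]
(282, 295) [ 0.481 -0.356  0.086] [118  68  47]
(265, 260) [ 0.512 -0.348  0.103] [50 48 49]
(300, 260) [ 0.513 -0.364  0.106] [48 47 45]
(260, 300) [ 0.508 -0.347  0.131] [44 46 47]
(310, 290) [ 0.533 -0.363  0.163] [ 56  97 119]
(290, 250) [ 0.512 -0.36   0.092] [47 42 45]
(290, 265) [ 0.511 -0.36   0.108] [47 44 46]
(130, 230) [ 0.505 -0.253  0.041] [245 251 253]
(225, 180) [ 0.531 -0.313  0.005] [226 235 237]
(300, 180) [ 0.529 -0.371  0.004] [179 191 194]
[-2.051  2.083  0.302] [-0.348  0.492  0.388]
```

View pics/w2c.png

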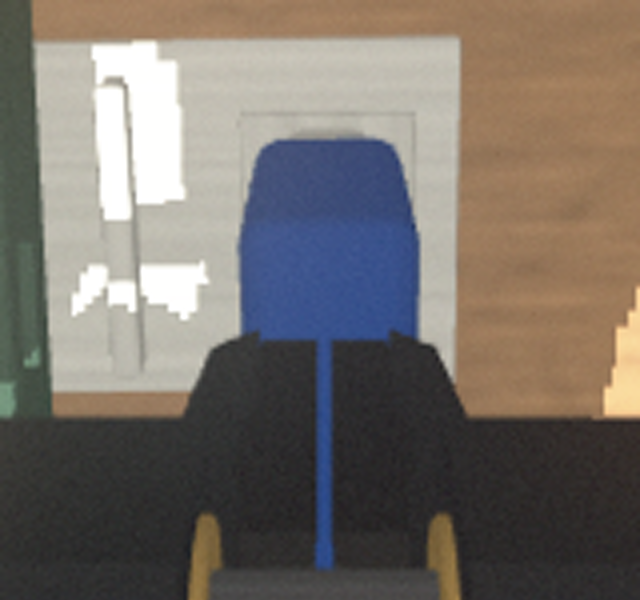

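```bash
python3 - <<'E'
from h import *
np.set_printoptions(precision=3,suppress=True)
D=load('w1'); P=cloud(D)
for p in [(215,248),(225,250),(228,260),(228,275),(220,270),(210,290),(200,275),(335,248),(337,260),(337,275),(345,270),(360,285)]: print(p,P[p[1],p[0]])
c=np.array([0.495,-0.3558,.1595]); 
import cv2
q,_=cv2.projectPoints(np.array([c]),D['rvec'],D['tvec'],np.array([[D['fx'],0,D['cx']],[0,D['fy'],D['cy']],[0,0,1]]),None); print('tcp px',q)
cv2.imwrite('pics/w1c.png',cv2.resize(D['im'][220:400,150:410],(780,540),interpolation=cv2.INTER_CUBIC))
E
```

```text
(215, 248) [ 0.505 -0.322  0.2  ]
(225, 250) [ 0.505 -0.327  0.202]
(228, 260) [ 0.501 -0.329  0.206]
(228, 275) [ 0.494 -0.329  0.208]
(220, 270) [ 0.504 -0.328  0.221]
(210, 290) [ 0.505 -0.328  0.239]
(200, 275) [ 0.505 -0.321  0.228]
(335, 248) [ 0.505 -0.383  0.201]
(337, 260) [ 0.505 -0.382  0.215]
(337, 275) [ 0.498 -0.382  0.217]
(345, 270) [ 0.505 -0.384  0.224]
(360, 285) [ 0.505 -0.387  0.236]
tcp px [[[281.349 235.373]]]
```

View pics/w1c.png

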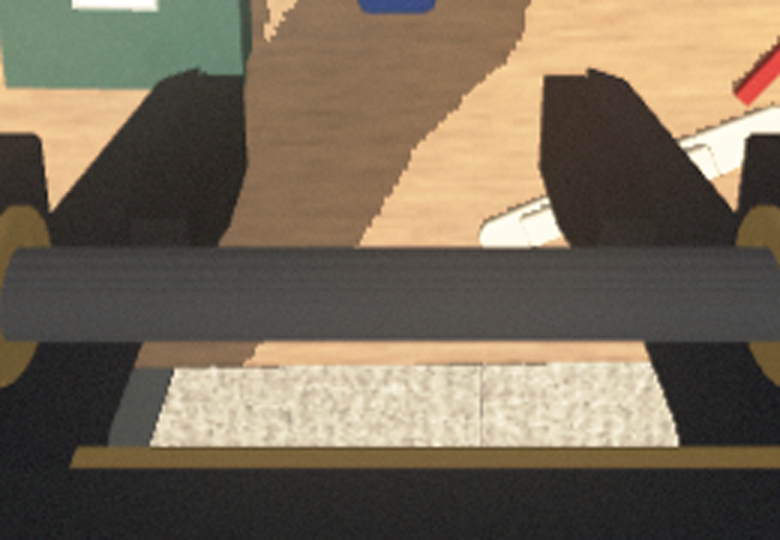

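The wrist depth shows the real fingertips about 40 mm higher than the reported TCP: z was 0.200 when the TCP read 0.16. The fingers therefore closed just above the grip. I'll rise a little, open, check where the tips are, and then go down.

```bash
python3 -m crank '[[0,0,0,0,0,0.5,0.5],[0,0,0,0,0,1,-0.2],[0,0,0,0,0,1,-0.2],[0,0,0,0,0,1,-0.2],[0,0,0,0,0,1,-0.2],[0,0,0,0,0,1,-0.2]]';  python3 - <<'E'
from h import *
np.set_printoptions(precision=3,suppress=True)
s=bot.get_state(); print(s['ee_pos'],s['opening'],s['ft_force'])
shot('wrist','w3'); D=load('w3');P=cloud(D)
Rm=R.from_quat(s['tcp_rot'],scalar_first=True).as_matrix()
# dark near points in tool frame
m=(D['d']>0)&(D['im'].max(2)<75)&(P[...,2]>.09)
T=(P[m]-s['ee_pos'])@Rm
print(len(T)); 
for lo in np.arange(-.12,.02,.01):
    k=(T[:,2]>lo)&(T[:,2]<lo+.01); print(round(lo,3),k.sum(), (T[k][:,:2].min(0),T[k][:,:2].max(0)) if k.any() else '')
E
```

```text
time: 3.38
ee_pos: [0.501, -0.3556, 0.0576]
tcp_rot: [-0.0, 1.0, -0.007, -0.0]
ft_force: [-0.2, -0.3, -0.4]
opening: 0.436
[ 0.501 -0.356  0.058] 0.4362175044132407 [-0.152 -0.311 -0.407]
57380
-0.12 7335 (array([-0.001, -0.08 ]), array([0.036, 0.079]))
-0.11 5677 (array([-0.009, -0.083]), array([0.036, 0.081]))
-0.1 441 (array([-0.011, -0.03 ]), array([0.012, 0.028]))
-0.09 1180 (array([-0.01 , -0.035]), array([0.012, 0.034]))
-0.08 1058 (array([ 0.001, -0.036]), array([0.012, 0.035]))
-0.07 1043 (array([-0.007, -0.035]), array([0.012, 0.034]))
-0.06 932 (array([-0.008, -0.035]), array([0.012, 0.033]))
-0.05 612 (array([-0.008, -0.034]), array([0.012, 0.033]))
-0.04 101 (array([-0.007, -0.03 ]), array([0.011, 0.029]))
-0.03 0 
-0.02 0 
-0.01 0 
-0.0 0 
0.01 0
```

View pics/w3.png

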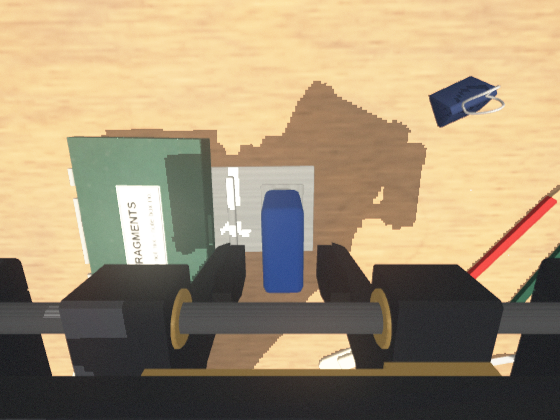

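Confirmed: the fingers end 39–40 mm short of the reported TCP, so the real tip is the reported TCP plus 40 mm back along the tool. The fingers straddle the grip at (282,240). Going down another 5 cm and closing.

```bash
python3 -m crank '[[0,0,0,0,0,-0.6,-0.2],[0,0,0,0,0,-1.5,-0.2],[0,0,0,0,0,-2.5,-0.2],[0,0,0,0,0,-3.5,-0.2],[0,0,0,0,0,-4.5,-0.2],[0,0,0,0,0,-5,-0.2],[0,0,0,0,0,-5,-0.2]]'; python3 -m crank '[[0,0,0,0,0,0,0.1],[0,0,0,0,0,0,0.3],[0,0,0,0,0,0,1],[0,0,0,0,0,0,1],[0,0,0,0,0,0,1],[0,0,0,0,0,0,1],[0,0,0,0,0,0,1]]'
python3 - <<'E'
from h import *
shot('wrist','w4')
E
```

```text
time: 4.02
ee_pos: [0.5001, -0.355, 0.0059]
tcp_rot: [-0.001, 1.0, -0.007, -0.001]
ft_force: [-0.8, -0.3, -0.1]
opening: 0.603
time: 4.6
ee_pos: [0.5015, -0.3561, 0.0084]
tcp_rot: [0.0, 1.0, -0.007, 0.0]
ft_force: [-0.8, 0.2, 3.4]
opening: 0.269
```

View pics/w4.png

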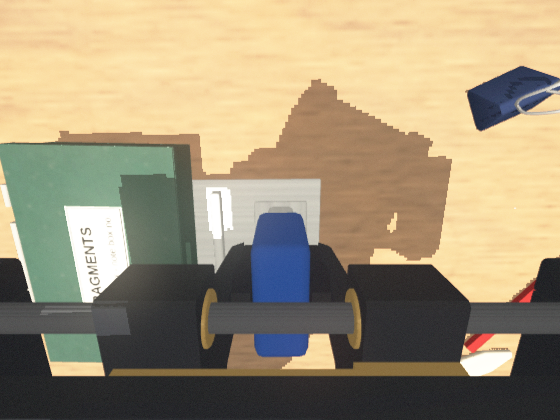

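```bash
python3 - <<'E'
from h import *
np.set_printoptions(precision=4,suppress=True)
Rn=R.from_euler('z',89.0,degrees=True)
Rt=R.from_matrix(np.array([[0.0597,.8893,.4534],[-.9978,.067,0],[-.0304,-.4524,.8913]]).T)
print('total turn',(Rt*Rn.inv()).as_rotvec(degrees=True), Rt.inv().as_euler('zyx',degrees=True))
led=np.array([.5516,.1196,.1118])
for x,z in [(-.036,.05),(-.036,.0),(-.135,0),(-.16,0.03)]:
    print(x,z,led+Rt.apply([x,-.003*1,z+.008]))
E
python3 -m crank '[[0,0,0,0,0,0.3,1],[0,0,0,0,0,0.8,1],[0,0,0,0,0,1.4,1],[0,0,0,0,0,2,1],[0,0,0,0,0,2.5,1],[0,0,0,0,0,2.8,1],[0,0,0,0,0,3,1],[0,0,0,0,0,3,1]]'
python3 - <<'E'
from h import *
shot('side','s5')
cv2.imwrite('pics/s5c.png',cv2.resize(load('s5')['im'][130:270,280:460],(720,560),interpolation=cv2.INTER_CUBIC))
E
```

```text
total turn [26.9413 -1.1397 -2.7886] [-86.1589  26.9627   0.0008]
-0.036 0.05 [0.5507 0.0611 0.1472]
-0.036 0.0 [0.5522 0.0838 0.1026]
-0.135 0 [ 0.5463 -0.0043  0.0577]
-0.16 0.03 [ 0.5439 -0.0401  0.0731]
time: 5.32
ee_pos: [0.5015, -0.3559, 0.0384]
tcp_rot: [0.0, 1.0, -0.007, 0.0]
ft_force: [-0.9, 0.8, -3.2]
opening: 0.266
```

View pics/s5c.png

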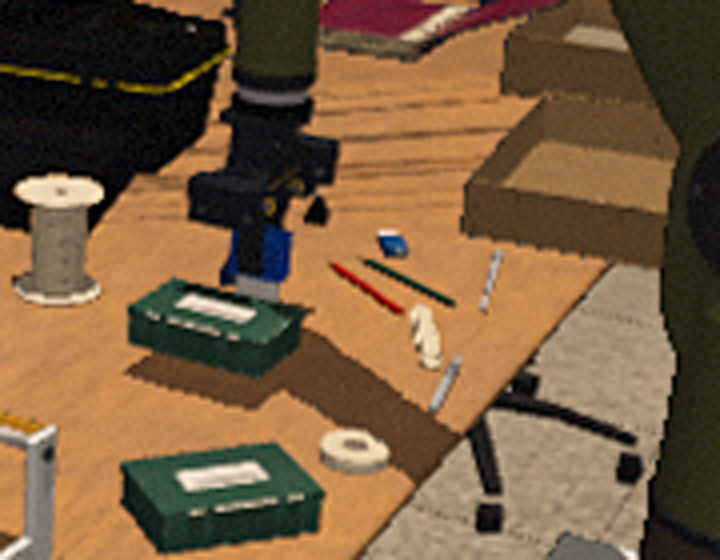

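```bash
python3 -m crank '[[0.5,0,-0.1,0,0.2,0.5,1],[1.4,0,-0.2,0,0.6,1.4,1],[2.6,-0.1,-0.3,0,1.2,2.5,1],[3.9,-0.2,-0.4,0,2,3.7,1],[5.2,-0.2,-0.5,0,2.9,4.9,1],[6.5,-0.3,-0.7,0,3.8,6.1,1],[7.8,-0.3,-0.8,0,4.7,7.2,1],[9,-0.4,-0.9,0,5.6,8.2,1]]'
python3 -m crank '[[1.3,0,-0.1,0,0.9,0.9,1],[2.6,-0.1,-0.3,0,1.8,1.7,1],[3.9,-0.2,-0.4,0.1,2.7,2.4,1],[5.2,-0.2,-0.5,0.2,3.6,3,1],[6.5,-0.3,-0.7,0.3,4.5,3.5,1],[7.7,-0.3,-0.8,0.5,5.3,3.8,1],[8.6,-0.4,-0.9,0.6,5.9,4,1],[9,-0.4,-0.9,0.7,6.4,4,1]]'
python3 - <<'E'
from h import *
shot('side','s6')
cv2.imwrite('pics/s6c.png',cv2.resize(load('s6')['im'][110:270,230:430],(750,600),interpolation=cv2.INTER_CUBIC))
E
```

```text
time: 6.03
ee_pos: [0.5011, -0.2995, 0.1207]
tcp_rot: [-0.079, 0.997, -0.015, 0.003]
ft_force: [0.2, -0.0, -2.7]
opening: 0.271
time: 6.7
ee_pos: [0.5083, -0.2356, 0.1598]
tcp_rot: [-0.157, 0.987, -0.023, 0.006]
ft_force: [0.2, -0.2, -3.7]
opening: 0.271
```

View pics/s6c.png

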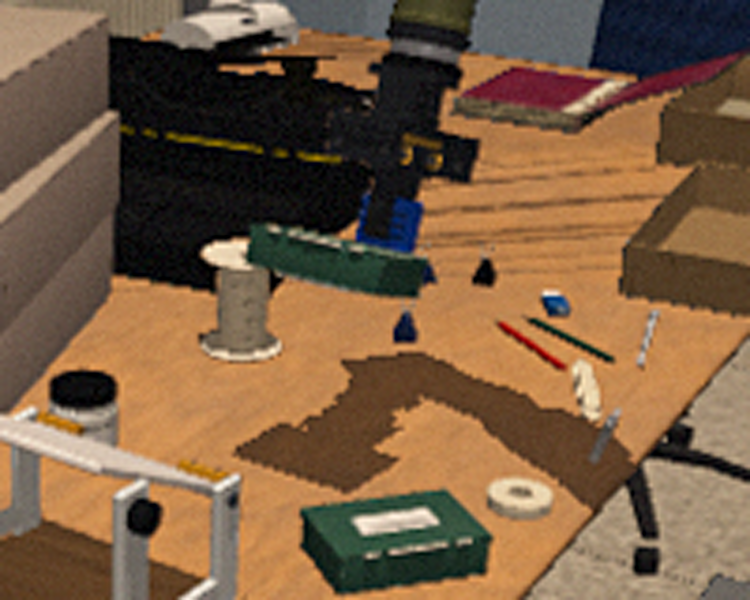

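```bash
python3 -m crank '[[0.8,0,-0.1,0.1,0.6,0,1],[1.9,-0.1,-0.2,0.2,1.4,0,1],[3.1,-0.1,-0.3,0.4,2.3,0,1],[4.4,-0.2,-0.4,0.6,3.3,0,1],[5.7,-0.2,-0.6,0.8,4.3,0,1],[7,-0.3,-0.8,1,5.3,0,1],[8.2,-0.3,-0.9,1.2,6.3,0,1],[8.9,-0.3,-1,1.4,7.3,0,1]]'
python3 -m crank '[[0,0,0,0.1,1,0,1],[0,0,0,0.2,2,0,1],[0,0,0,0.4,3,0,1],[0,0,0,0.5,4,0,1],[0,0,0,0.7,5,0,1],[0,0,0,0.8,6,0,1],[0,0,0,1,7,0,1],[0,0,0,1.1,7.9,0,1]]'
python3 - <<'E'
from h import *
s=bot.get_state(); print(s['ee_pos'],R.from_quat(s['tcp_rot'],scalar_first=True).as_matrix(),s['q'])
shot('side','s7'); shot('wrist','w7')
cv2.imwrite('pics/s7c.png',cv2.resize(load('s7')['im'][110:300,190:430],(750,594),interpolation=cv2.INTER_CUBIC))
E
```

```text
time: 7.42
ee_pos: [0.5222, -0.1623, 0.1595]
tcp_rot: [-0.233, 0.972, -0.032, 0.008]
ft_force: [-0.3, 0.2, -3.0]
opening: 0.269
time: 8.08
ee_pos: [0.5335, -0.0823, 0.16]
tcp_rot: [-0.233, 0.972, -0.031, 0.008]
ft_force: [0.0, 0.3, -2.6]
opening: 0.271
[ 0.53348686 -0.08234145  0.1599904 ] [[ 0.99793904 -0.05667544  0.03009266]
 [-0.0641584  -0.88981534  0.45178797]
 [ 0.00117163 -0.45278755 -0.89161767]] [ 0.58706776  0.75569681 -0.39051971  1.78077386 -0.28096461  0.76918476
 -1.13807484]
```

View pics/s7c.png

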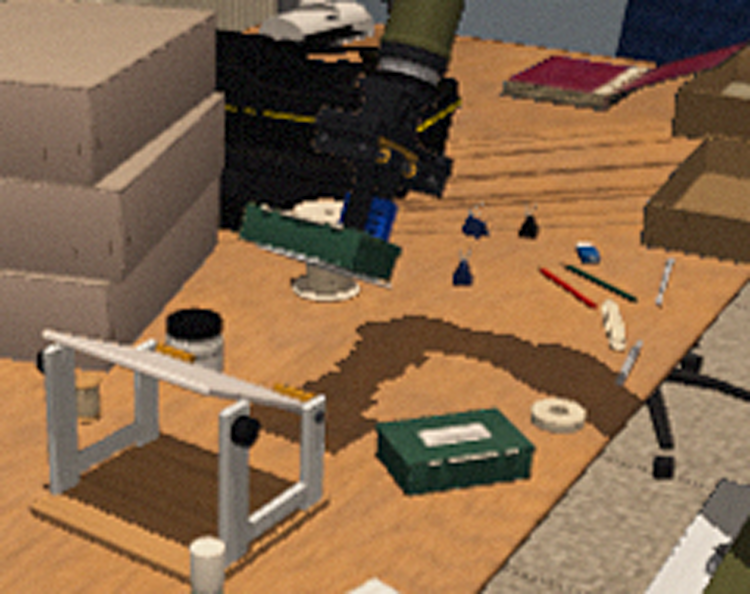

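View pics/w7.png

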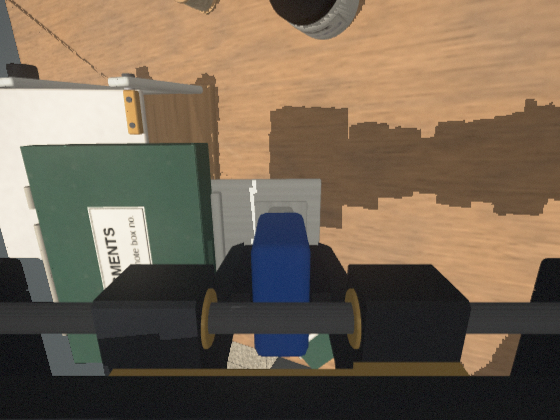

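```bash
python3 - <<'E'
from h import *
np.set_printoptions(precision=4,suppress=True)
D=load('w7'); P=cloud(D); hsv=cv2.cvtColor(D['im'],cv2.COLOR_BGR2HSV); ok=D['d']>0
s=bot.get_state(); Rm=R.from_quat(s['tcp_rot'],scalar_first=True).as_matrix()
# peel-like frame: px=-tool y, py=-tool x?, pz=-tool z
F=np.stack([-Rm[:,1],-Rm[:,0],-Rm[:,2]],1); print(np.linalg.det(F),F[:,0])
T=(P-s['ee_pos'])@F
for p in [(120,200),(120,160),(200,160),(200,240),(240,200),(300,190),(310,230),(245,230),(282,230)]: print(p,T[p[1],p[0]])
u,v=np.meshgrid(range(560),range(420))
def rect(m,n):
    p=T[m&ok]; print(n,len(p),cv2.minAreaRect((p[:,:2]*1000).astype(np.float32)),'z',np.median(p[:,2])); 
    A=np.c_[p[:,:2],np.ones(len(p))]; print(np.linalg.lstsq(A,p[:,2],rcond=None)[0])
rect((u>215)&(u<322)&(v>175)&(v<260)&(abs(T[...,2]+.005)<.006)&(hsv[...,1]<60),'blade')
rect((u>20)&(u<215)&(v>140)&(v<260)&(abs(T[...,2]-.033)<.006),'tin')
m=(u>215)&(u<322)&(v>175)&(v<262)&(abs(T[...,2]+.005)<.006)&(hsv[...,1]<60)&ok
print(T[m].min(0),T[m].max(0))
E
```

```text
1.0 [0.0542 0.8893 0.4541]
(120, 200) [ 0.0852 -0.0333  0.0323]
(120, 160) [ 0.0827 -0.0538  0.0309]
(200, 160) [ 0.0444 -0.0527  0.0232]
(200, 240) [ 0.0457 -0.0104  0.0313]
(240, 200) [ 0.0282 -0.0227 -0.0059]
(300, 190) [-0.0107 -0.0294 -0.0058]
(310, 230) [-0.0178 -0.0021 -0.0053]
(245, 230) [ 0.0257 -0.002  -0.0055]
(282, 230) [ 0.0011 -0.0261  0.0569]
blade 4944 ((9.91227912902832, -10.481901168823242), (68.51568603515625, 52.61338806152344), 1.1939003467559814) z -0.005512464733260938
[-0.0022  0.0103 -0.0049]
tin 19600 ((89.82225036621094, -29.505924224853516), (63.97626876831055, 92.0933609008789), 89.92825317382812) z 0.03116385050749455
[0.0015 0.0016 0.0311]
[-0.0242 -0.0369 -0.0078] [0.0438 0.0165 0.001 ]
```

```bash
python3 -m crank '[[0,0,0,0.1,1,0,1],[0,0,0,0.2,2,0,1],[0,0,0,0.3,3,0,1],[0,0,0,0.4,4,0,1],[0,0,0,0.5,5,0,1],[0,0,0,0.6,6,0,1],[0,0,-0.1,0.7,7,0,1],[0,0,-0.2,0.8,8,0,1]]'
python3 -m crank '[[0,0,-0.1,0.1,1,-0.2,1],[0,0,-0.1,0.2,2,-0.4,1],[0,0,-0.1,0.3,3,-0.6,1],[0,0,-0.1,0.4,4,-0.8,1],[0,0,-0.1,0.5,5,-1,1],[0,0,-0.1,0.6,5.8,-1.1,1],[0,0,-0.1,0.6,6.2,-1.2,1],[0,0,-0.1,0.6,6.3,-1.2,1]]'
python3 - <<'E'
from h import *
np.set_printoptions(precision=4,suppress=True)
s=bot.get_state(); Rm=R.from_quat(s['tcp_rot'],scalar_first=True).as_matrix(); print(s['ee_pos'],Rm)
shot('side','s8'); shot('wrist','w8'); shot('top','t8')
cv2.imwrite('pics/s8c.png',cv2.resize(load('s8')['im'][110:300,190:430],(750,594),interpolation=cv2.INTER_CUBIC))
E
```

```text
time: 8.85
ee_pos: [0.5413, -0.0026, 0.1598]
tcp_rot: [-0.233, 0.972, -0.033, 0.008]
ft_force: [-0.4, 0.1, -3.2]
opening: 0.268
time: 9.52
ee_pos: [0.5469, 0.0606, 0.1478]
tcp_rot: [-0.233, 0.972, -0.033, 0.008]
ft_force: [-0.1, 0.2, -3.0]
opening: 0.27
[0.5469 0.0606 0.1478] [[ 0.9977 -0.0607  0.0314]
 [-0.0683 -0.8894  0.4521]
 [ 0.0005 -0.4532 -0.8914]]
```

View pics/s8c.png

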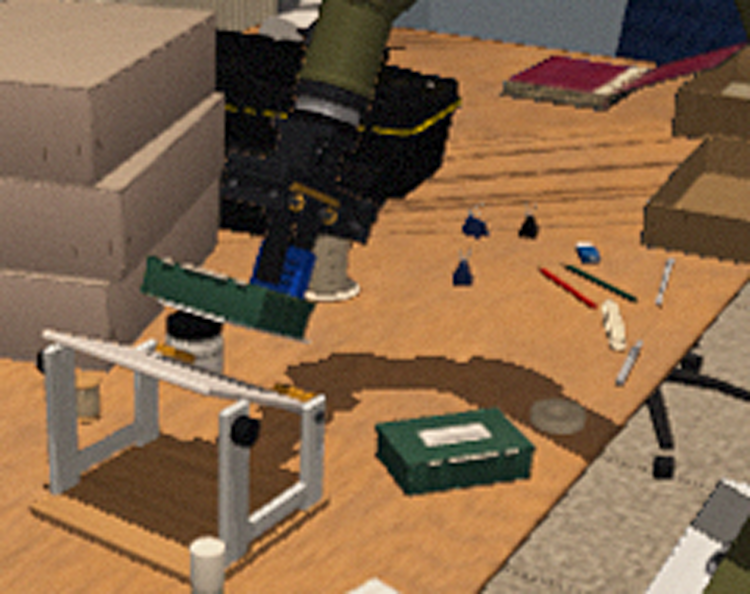

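View pics/w8.png

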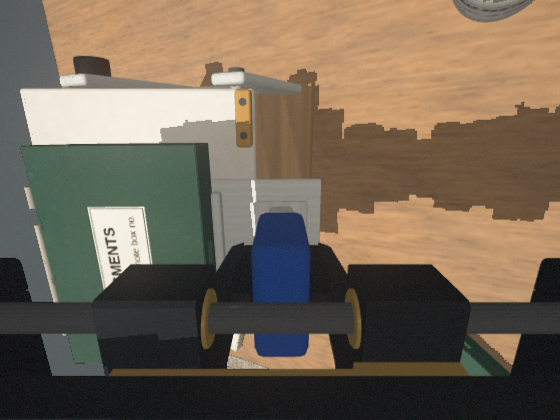

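Side view: tin still flat on the peel, hovering over the plate. Wrist view: brass block at (236–252, 90–147), plate at (60–230, 95–140). I'll measure the plate and the block relative to the peel.

```bash
cat > rel.py <<'E'
from h import *
import sys
np.set_printoptions(precision=4,suppress=True)
def F():
    s=bot.get_state(); Rm=R.from_quat(s['tcp_rot'],scalar_first=True).as_matrix()
    return s['ee_pos'],np.stack([-Rm[:,1],-Rm[:,0],-Rm[:,2]],1)
E
python3 - <<'E'
from rel import *
D=load('w8'); P=cloud(D); hsv=cv2.cvtColor(D['im'],cv2.COLOR_BGR2HSV); ok=D['d']>0
e,f=F(); T=(P-e)@f
u,v=np.meshgrid(range(560),range(420))
m=(u>45)&(u<228)&(v>95)&(v<140)&ok&(hsv[...,1]<60)
p=T[m]; A=np.c_[p[:,:2],np.ones(len(p))]; 
for _ in range(4):
    k,_,_,_=np.linalg.lstsq(A,p[:,2],rcond=None); r=p[:,2]-A@k; g=abs(r)<.003; A,p=A[g],p[g]
print('plate plane z=ax+by+c',k,len(p),'at x=-36+? ledge')
b=(u>230)&(u<258)&(v>85)&(v<152)&ok&(hsv[...,0]<30)&(hsv[...,0]>10)&(hsv[...,1]>110)
q=T[b]; q=q[abs(q[:,2]-np.median(q[:,2]))<.004]
print('brass',len(q),q.min(0),q.max(0),np.median(q,0), np.percentile(q,[2,98],axis=0))
t=(u>20)&(u<215)&(v>140)&(v<260)&(abs(T[...,2]-.033)<.006)&ok
print('tin',T[t].min(0),T[t].max(0))
E
```

```text
plate plane z=ax+by+c [-0.0007 -0.002  -0.059 ] 7965 at x=-36+? ledge
brass 803 [ 0.0239 -0.0936 -0.0539] [ 0.0356 -0.0525 -0.048 ] [ 0.0293 -0.0739 -0.05  ] [[ 0.0241 -0.0927 -0.0525]
 [ 0.0352 -0.0535 -0.0486]]
tin [ 0.0436 -0.0609  0.027 ] [0.1358 0.0026 0.0336]
```

```bash
python3 -m crank '[[0,0,0,0,0.2,-0.4,1],[0,0,0,0.1,0.5,-1,1],[0,0,0,0.1,0.8,-1.6,1],[0,0,0,0.2,1.1,-2.2,1],[0,0,0,0.2,1.4,-2.8,1],[0,0,0,0.3,1.7,-3.3,1],[0,0,0,0.3,1.9,-3.7,1],[0,0,0,0.3,2,-3.9,1]]'
python3 -m crank '[[0,0,0,0,0.05,-0.09,1],[0,0,0,0,0.09,-0.18,1],[0,0,0,0,0.14,-0.27,1],[0,0,0,0,0.18,-0.36,1],[0,0,0,0,0.22,-0.44,1],[0,0,0,0,0.22,-0.44,1]]'
python3 - <<'E'
from rel import *
s=bot.get_state();e,f=F(); print(e,(s['ft_force']-[0,0,-3])@f,s['torque'])
shot('wrist','w9');shot('side','s9')
E
```

```text
time: 10.33
ee_pos: [0.5499, 0.0799, 0.1081]
tcp_rot: [-0.233, 0.972, -0.034, 0.008]
ft_force: [-0.2, -0.1, -3.3]
opening: 0.27
time: 10.83
ee_pos: [0.5502, 0.0815, 0.1044]
tcp_rot: [-0.233, 0.972, -0.034, 0.009]
ft_force: [0.1, 0.5, -3.4]
opening: 0.273
[0.5502 0.0815 0.1044] [ 0.2753 -0.1047 -0.6419] [-0.8006  0.0519 -0.012 ]
```

View pics/w9.png

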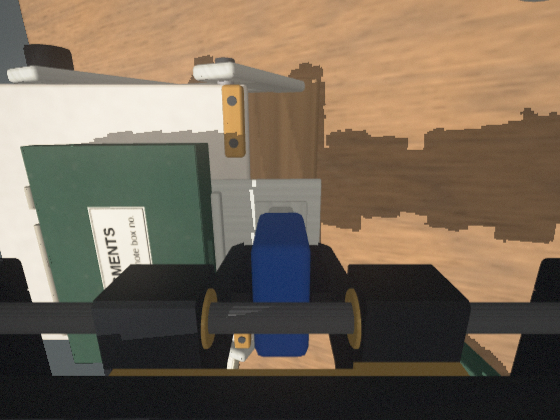

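```bash
python3 -m crank '[[0,0,0,0,0.02,-0.05,1],[0,0,0,0,0.05,-0.09,1],[0,0,0,0,0.05,-0.09,1]]'
python3 -m crank '[[0,0,0,0,0.02,-0.05,1],[0,0,0,0,0.05,-0.09,1],[0,0,0,0,0.05,-0.09,1]]'
python3 - <<'E'
from rel import *
s=bot.get_state();e,f=F(); print(e,(s['ft_force']-[0,0,-3])@f,s['torque'])
E
```

```text
time: 11.18
ee_pos: [0.5501, 0.082, 0.1035]
tcp_rot: [-0.233, 0.972, -0.034, 0.009]
ft_force: [0.2, 0.3, -3.5]
opening: 0.27
time: 11.43
ee_pos: [0.5502, 0.0822, 0.1029]
tcp_rot: [-0.232, 0.972, -0.034, 0.009]
ft_force: [-0.9, -2.0, -0.4]
opening: 0.274
[0.5502 0.0822 0.1029] [-0.6571  0.7672  3.2623] [-0.7845  0.2212  0.1016]
```

```bash
python3 -m crank '[[0,0,0,0,0.02,-0.04,1],[0,0,0,0,0.02,-0.04,1],[0,0,0,0,0.02,-0.04,1]]'
python3 - <<'E'
from rel import *
s=bot.get_state();e,f=F(); print(e,(s['ft_force']-[0,0,-3])@f,(s['torque'])@f)
shot('side','s10');shot('wrist','w10')
cv2.imwrite('pics/s10c.png',cv2.resize(load('s10')['im'][150:300,190:350],(640,600),interpolation=cv2.INTER_CUBIC))
D=load('w10'); P=cloud(D); hsv=cv2.cvtColor(D['im'],cv2.COLOR_BGR2HSV); ok=D['d']>0
T=(P-e)@f; u,v=np.meshgrid(range(560),range(420))
m=(u>5)&(u<218)&(v>95)&(v<128)&ok&(hsv[...,1]<60)
p=T[m]; A=np.c_[p[:,:2],np.ones(len(p))]; 
for _ in range(4):
    k,_,_,_=np.linalg.lstsq(A,p[:,2],rcond=None); r=p[:,2]-A@k; g=abs(r)<.003; A,p=A[g],p[g]
print(k,len(p))
m=(u>215)&(u<322)&(v>185)&(v<260)&(abs(T[...,2]+.005)<.006)&(hsv[...,1]<60)&ok
p=T[m];A=np.c_[p[:,:2],np.ones(len(p))]; print('blade',np.linalg.lstsq(A,p[:,2],rcond=None)[0])
E
```

```text
time: 11.68
ee_pos: [0.5503, 0.0821, 0.1028]
tcp_rot: [-0.232, 0.972, -0.034, 0.009]
ft_force: [-2.0, -3.2, 5.0]
opening: 0.267
[0.5503 0.0821 0.1028] [0.6166 1.7222 8.685 ] [ 0.3834  0.5652 -0.0143]
[-0.0007 -0.0006 -0.0081] 6749
blade [-0.0026 -0.001  -0.0046]
```

View pics/s10c.png

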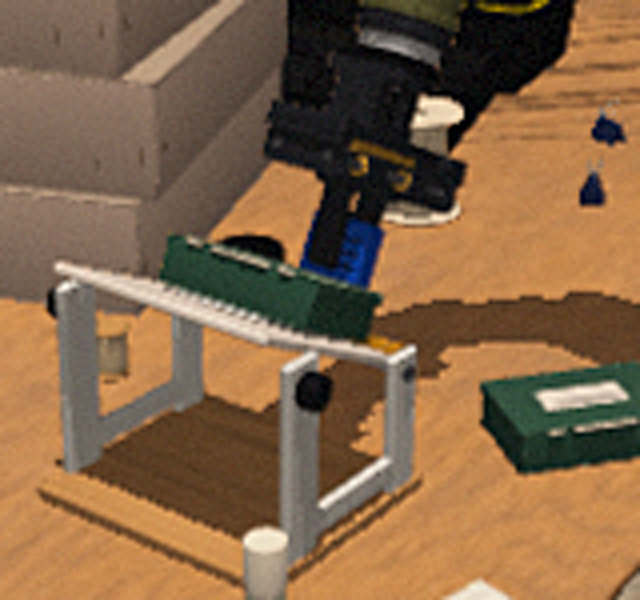

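The blade is flat on the slope with about 8 N of normal force. Starting to draw it downhill slowly and checking the force.

```bash
python3 -m crank '[[0,0,0,0,-0.19,-0.08,1],[0,0,0,-0.04,-0.54,-0.26,1],[0,0,0,-0.06,-0.9,-0.44,1],[0,0,0,-0.08,-1.25,-0.62,1],[0,0,0,-0.11,-1.61,-0.8,1],[0,0,0,-0.13,-1.96,-0.98,1]]'
python3 - <<'E'
from rel import *
s=bot.get_state();e,f=F(); print(e,(s['ft_force']-[0,0,-3])@f,(s['torque'])@f)
shot('wrist','w11')
E
```

```text
time: 12.28
ee_pos: [0.5499, 0.0652, 0.0938]
tcp_rot: [-0.234, 0.972, -0.033, 0.009]
ft_force: [0.6, 2.8, 5.0]
opening: 0.269
[0.5499 0.0652 0.0938] [ 6.1518 -0.422   5.8918] [ 0.0075 -0.836  -0.0198]
```

View pics/w11.png

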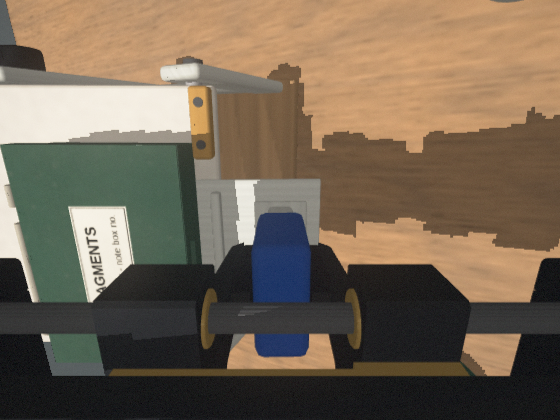

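```bash
python3 -m crank '[[0,0,0,-0.03,-0.51,-0.26,1],[0,0,0,-0.07,-1.02,-0.52,1],[0,0,0,-0.1,-1.53,-0.78,1],[0,0,0,-0.14,-2.04,-1.04,1],[0,0,0,-0.17,-2.56,-1.3,1],[0,0,0,-0.21,-3.07,-1.56,1],[0,0,0,-0.24,-3.58,-1.82,1],[0,0,0,-0.28,-4.09,-2.08,1]]'
python3 - <<'E'
from rel import *
s=bot.get_state();e,f=F(); print(e,(s['ft_force']-[0,0,-3])@f,(s['torque'])@f)
shot('wrist','w12')
E
```

```text
time: 13.0
ee_pos: [0.546, 0.0219, 0.0714]
tcp_rot: [-0.233, 0.972, -0.034, 0.008]
ft_force: [0.5, 1.9, 5.0]
opening: 0.268
[0.546  0.0219 0.0714] [ 5.3522 -0.4081  6.2084] [-0.0689 -0.8058 -0.0027]
```

View pics/w12.png

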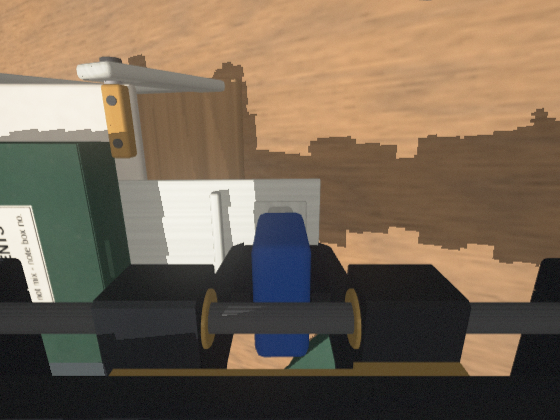

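```bash
python3 -m crank '[[0,0,0,-0.03,-0.4,-0.2,1],[0,0,0,-0.05,-0.8,-0.41,1],[0,0,0,-0.08,-1.2,-0.61,1],[0,0,0,-0.11,-1.6,-0.82,1],[0,0,0,-0.14,-2,-1.02,1],[0,0,0,-0.16,-2.4,-1.22,1],[0,0,0,-0.18,-2.67,-1.36,1]]'
python3 - <<'E'
from rel import *
s=bot.get_state();e,f=F(); print(e,(s['ft_force']-[0,0,-3])@f,(s['torque'])@f)
shot('side','s13')
cv2.imwrite('pics/s13c.png',cv2.resize(load('s13')['im'][150:300,190:350],(640,600),interpolation=cv2.INTER_CUBIC))
E
```

```text
time: 13.63
ee_pos: [0.5441, -0.0057, 0.0574]
tcp_rot: [-0.232, 0.972, -0.034, 0.008]
ft_force: [-0.4, -0.4, 1.9]
opening: 0.269
[ 0.5441 -0.0057  0.0574] [1.8341 0.3716 4.5864] [-0.0038 -0.2344 -0.0901]
```

View pics/s13c.png

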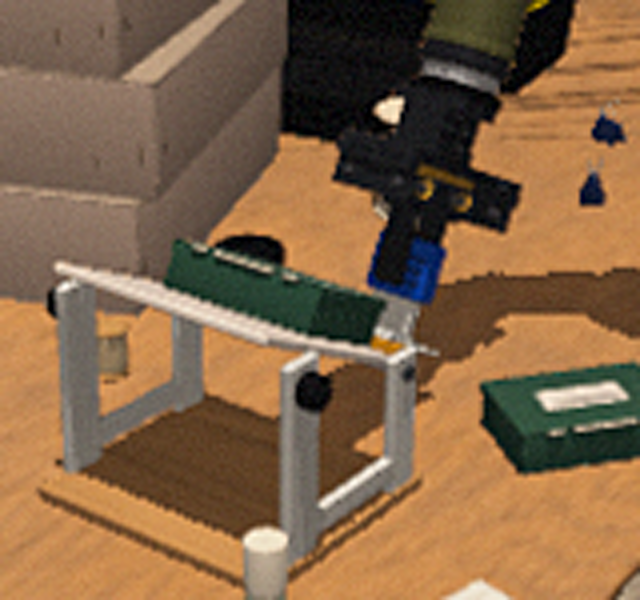

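```bash
python3 -m crank '[[0,0,0,-0.03,-0.4,-0.2,1],[0,0,0,-0.05,-0.8,-0.4,1],[0,0,0,-0.08,-1.2,-0.6,1],[0,0,0,-0.11,-1.6,-0.8,1],[0,0,0,-0.14,-2.1,-1,1],[0,0,0,-0.17,-2.6,-1.2,1],[0,0,0,-0.2,-3.4,-1.2,1],[0,0,0,-0.2,-4.4,-1.2,1]]'
python3 - <<'E'
from rel import *
s=bot.get_state();e,f=F(); print(e,s['ft_force'])
shot('wrist','w14');shot('top','t14')
cv2.imwrite('pics/t14c.png',cv2.resize(load('t14')['im'][170:290,150:310],(800,600),interpolation=cv2.INTER_CUBIC))
E
```

```text
time: 14.35
ee_pos: [0.5419, -0.0488, 0.0459]
tcp_rot: [-0.233, 0.972, -0.034, 0.008]
ft_force: [-0.0, 0.3, -1.4]
opening: 0.27
[ 0.5419 -0.0488  0.0459] [-0.021   0.3266 -1.3541]
```

View pics/w14.png

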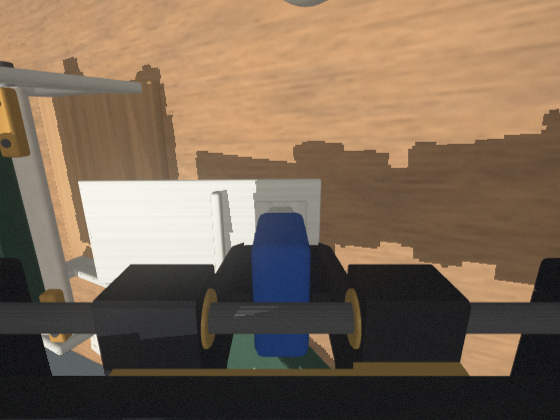

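View pics/t14c.png

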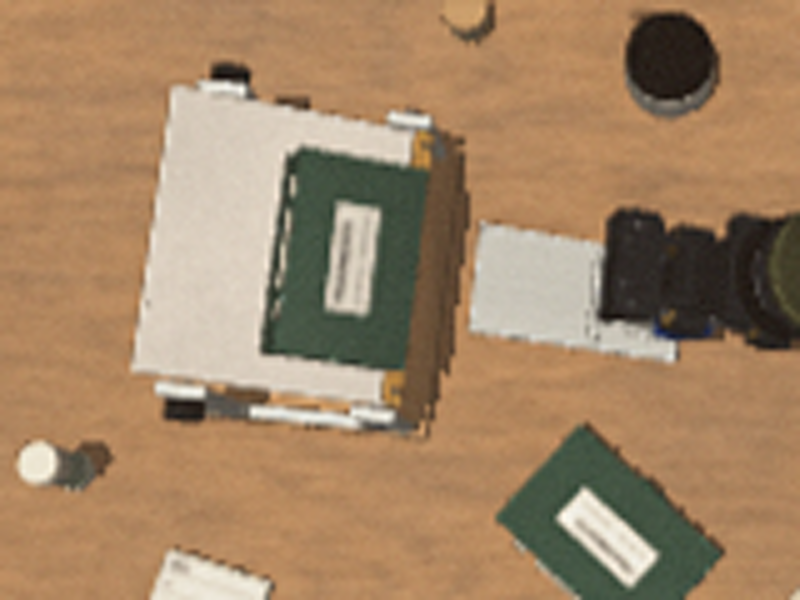

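```bash
python3 -m crank '[[0,0,0,0,-0.8,0.5,1],[0,0,0,0,-1.8,1.5,1],[-1,0,0.1,-0.1,-3,2.6,1],[-2.5,0.1,0.3,-0.3,-4.5,3.7,1],[-4.5,0.2,0.5,-0.5,-6.2,4.7,1],[-7,0.3,0.7,-0.7,-8,5.5,1],[-9.5,0.4,1,-0.9,-9.8,6,1],[-12,0.5,1.2,-1.1,-11.6,6,1]]'
python3 -m crank '[[-2.5,0.1,0.3,-0.2,-1.8,0,1],[-5,0.2,0.5,-0.4,-3.6,0,1],[-7.5,0.3,0.8,-0.6,-5.4,0,1],[-10,0.4,1,-0.8,-7.2,-0.3,1],[-12,0.5,1.2,-1,-9,-0.8,1],[-13.5,0.6,1.4,-1.2,-10.8,-1.5,1],[-14.9,0.6,1.6,-1.4,-12.4,-2.4,1],[-14.9,0.6,1.6,-1.5,-13.5,-3.2,1]]'
python3 - <<'E'
from rel import *
s=bot.get_state();e,f=F(); print(e,f,s['ft_force'])
shot('wrist','w15');shot('side','s15')
D=load('w15'); P=cloud(D); hsv=cv2.cvtColor(D['im'],cv2.COLOR_BGR2HSV); ok=D['d']>0
T=(P-e)@f; u,v=np.meshgrid(range(560),range(420))
m=(u>85)&(u<320)&(v>185)&(v<260)&(abs(T[...,2]+.005)<.006)&(hsv[...,1]<60)&ok
p=P[m];A=np.c_[p[:,:2],np.ones(len(p))]; print('blade world',np.linalg.lstsq(A,p[:,2],rcond=None)[0],p.min(0),p.max(0))
E
```

```text
time: 15.12
ee_pos: [0.5321, -0.1655, 0.108]
tcp_rot: [-0.128, 0.991, -0.023, 0.007]
ft_force: [0.5, -1.0, -0.9]
opening: 0.269
time: 15.78
ee_pos: [0.5161, -0.2998, 0.0737]
tcp_rot: [0.0, 1.0, -0.009, 0.001]
ft_force: [-0.2, -0.2, -1.6]
opening: 0.269
[ 0.5161 -0.2998  0.0737] [[ 0.018  -0.9998 -0.0023]
 [ 0.9998  0.018   0.0005]
 [-0.0005 -0.0024  1.    ]] [-0.1771 -0.2216 -1.5724]
blade world [ 0.0025 -0.0049  0.0664] [ 0.4969 -0.3251  0.0664] [ 0.5505 -0.1687  0.0747]
```

View pics/w15.png

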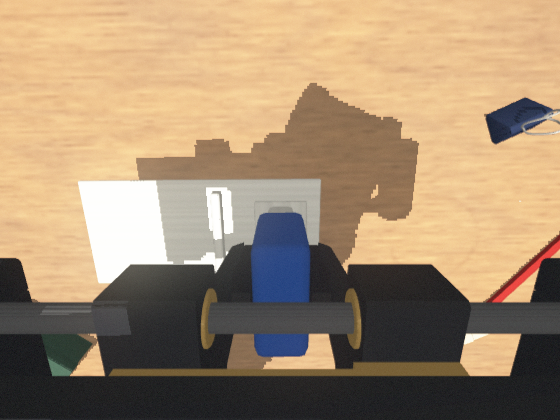

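View pics/s15.png

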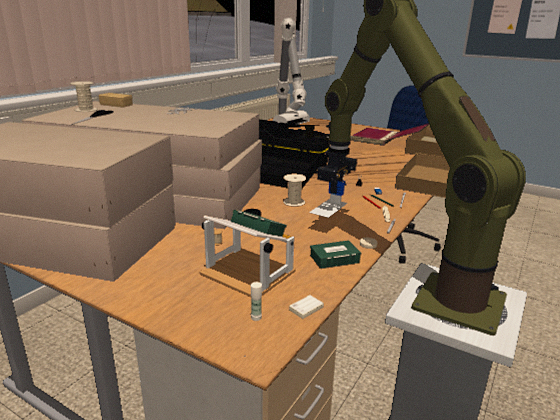

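```bash
python3 -m crank '[[0,0,0,0,0,-0.6,1],[0,0,0,0,0,-1.6,1],[0,0,0,0,0,-2.8,1],[0,0,0,0,0,-4,1],[0,0,0,0,0,-5,1],[0,0,0,0,0,-5.6,1],[0,0,0,0,0,-6,1],[0,0,0,0,0,-6.2,1]]'
python3 -m crank '[[0,0,0,0,0,-0.1,1],[0,0,0,0,0,-0.2,1],[0,0,0,0,0,-0.3,1],[0,0,0,0,0,-0.3,1]]'
```

```text
time: 16.55
ee_pos: [0.516, -0.2992, 0.0111]
tcp_rot: [-0.0, 1.0, -0.01, 0.001]
ft_force: [1.1, 0.8, -2.3]
opening: 0.269
time: 16.88
ee_pos: [0.5165, -0.2996, 0.0093]
tcp_rot: [0.0, 1.0, -0.01, 0.002]
ft_force: [0.3, -0.5, -1.8]
opening: 0.268
```

```bash
python3 -m crank '[[0,0,0,0,0,-0.1,1],[0,0,0,0,0,-0.1,1],[0,0,0,0,0,-0.1,1]]'
python3 -m crank '[[0,0,0,0,0,-0.05,1],[0,0,0,0,0,-0.05,1],[0,0,0,0,0,-0.05,1]]'
```

```text
time: 17.13
ee_pos: [0.5167, -0.2997, 0.0084]
tcp_rot: [0.0, 1.0, -0.01, 0.002]
ft_force: [0.9, 0.7, -0.1]
opening: 0.272
time: 17.38
ee_pos: [0.5168, -0.2997, 0.0084]
tcp_rot: [0.0, 1.0, -0.01, 0.002]
ft_force: [-1.3, 0.6, 3.5]
opening: 0.268
```

Contact with the table. Releasing gently and rising straight up.

```bash
python3 -m crank '[[0,0,0,0,0,0,0.3],[0,0,0,0,0,0,0.1],[0,0,0,0,0,0,-0.2],[0,0,0,0,0,0,-0.2],[0,0,0,0,0,0,-0.2],[0,0,0,0,0,0,-0.2]]'
python3 -m crank '[[0,0,0,0,0,0.5,-0.2],[0,0,0,0,0,1.5,-0.2],[0,0,0,0,0,3,-0.2],[0,0,0,0,0,5,-0.2],[0,0,0,0,0,7,-0.2],[0,0,0,0,0,9,-0.2],[0,0,0,0,0,11,-0.2],[0,0,0,0,0,12.5,-0.2]]'
python3 -m crank '[[0,0,0,0,-2,0.5,-0.2],[0,0,0,0,-4,1,-0.2],[0,0,0,0,-6,1,-0.2],[0,0,0,0,-8,1,-0.2],[0,0,0,0,-9,1,-0.2],[0,0,0,0,-9,1,-0.2]]'
python3 - <<'E'
from h import *
for n in ['wrist','side','top']: shot(n,n+'16')
cv2.imwrite('pics/t16c.png',cv2.resize(load('top16')['im'][170:290,150:310],(800,600),interpolation=cv2.INTER_CUBIC))
cv2.imwrite('pics/s16c.png',cv2.resize(load('side16')['im'][170:300,190:370],(800,578),interpolation=cv2.INTER_CUBIC))
from m import plate
c,Rm=plate('top16',(170,245,180,256),(222,245,190,256))
c=np.array([.5516,.1196,.1118]); Rm=np.array([[0.0597,.8893,.4534],[-.9978,.067,0],[-.0304,-.4524,.8913]]).T
D=load('top16');P=(cloud(D)-c)@Rm; ok=D['d']>0
u,v=np.meshgrid(range(560),range(420))
m=ok&(u>200)&(u<240)&(v>196)&(v<248)&(abs(P[...,2]-.037)<.006)
p=P[m]; print('tin in ledge frame',cv2.minAreaRect((p[:,:2]*1000).astype(np.float32)),len(p))
A=np.c_[p[:,:2],np.ones(len(p))]; print(np.linalg.lstsq(A,p[:,2],rcond=None)[0])
W=load('wrist16');Q=cloud(W);h=cv2.cvtColor(W['im'],cv2.COLOR_BGR2HSV)
m=(W['d']>0)&(Q[...,2]<.012)&(h[...,1]<50)&(h[...,2]>100)&(abs(Q[...,0]-.516)<.05)&(Q[...,1]>-.33)&(Q[...,1]<-.16)
p=Q[m];A=np.c_[p[:,:2],np.ones(len(p))]; print('blade',len(p),np.linalg.lstsq(A,p[:,2],rcond=None)[0],p.min(0),p.max(0))
for q in [(285,182),(372,180),(158,263),(403,224),(243,173)]: print(q,cloud(D)[q[1],q[0]])
E
```

```text
time: 17.88
ee_pos: [0.5162, -0.2995, 0.0074]
tcp_rot: [0.0, 1.0, -0.01, 0.001]
ft_force: [-0.0, 0.1, -0.1]
opening: 0.597
time: 18.55
ee_pos: [0.517, -0.2999, 0.1353]
tcp_rot: [0.001, 1.0, -0.01, 0.003]
ft_force: [-0.1, 0.6, -0.4]
opening: 0.599
time: 19.05
ee_pos: [0.5153, -0.3928, 0.1432]
tcp_rot: [0.001, 1.0, -0.012, 0.002]
ft_force: [0.3, 0.1, -1.0]
opening: 0.601
2094 1283 tilt 0.46095419605951327 heading 85.645016685801 c [0.5604 0.214  0.1599]
((-27.346248626708984, -1.0867919921875), (206.94654846191406, 172.0682373046875), 88.69119262695312)
[[-115.5582 -102.9199]
 [-104.0583  -95.2234]
 [  55.9784   93.2908]
 [  56.9323  103.931 ]]
23 min [-117.6301  -91.4215    2.4734] max [-106.6718  -66.5382   12.239 ] mean [-112.0373  -79.3009    8.1828]
22 min [-118.9252   71.2194    1.9515] max [-107.4972   92.1625   14.8927] mean [-112.9289   80.6689    7.5995]
tin in ledge frame ((43.48388671875, 3.8000450134277344), (133.80491638183594, 92.96757507324219), 89.59229278564453) 1097
[ 0.0022 -0.0015  0.037 ]
blade 7088 [-0.0017 -0.0074  0.0029] [ 0.4745 -0.3254 -0.0011] [ 0.5545 -0.1684  0.012 ]
(285, 182) [ 0.7068 -0.065   0.0733]
(372, 180) [ 0.712  -0.3598  0.109 ]
(158, 263) [0.4132 0.3478 0.1002]
(403, 224) [ 0.4858 -0.326   0.5855]
(243, 173) [0.7434 0.0856 0.0448]
```

View pics/t16c.png

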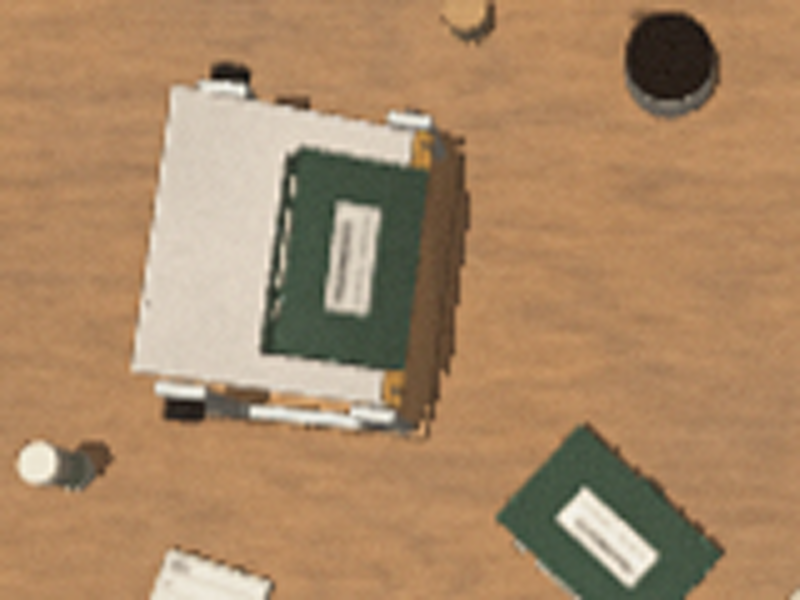

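View pics/s16c.png

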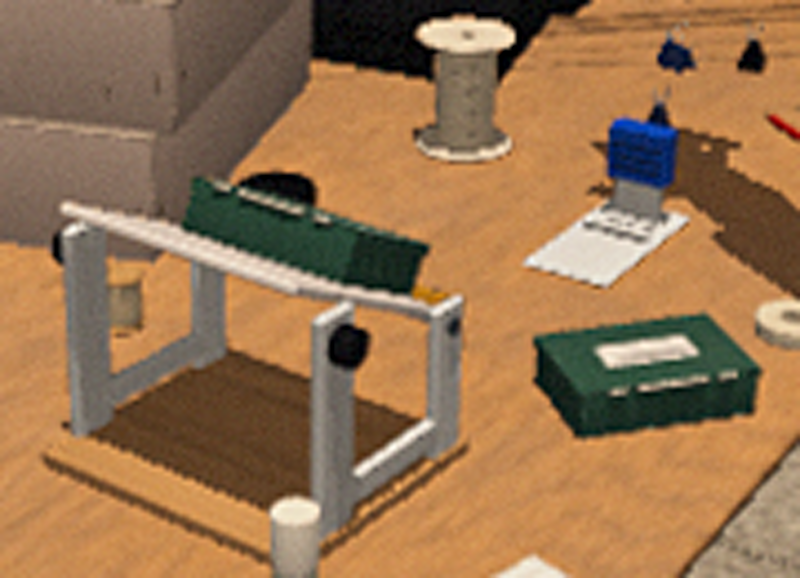

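View pics/wrist16.png

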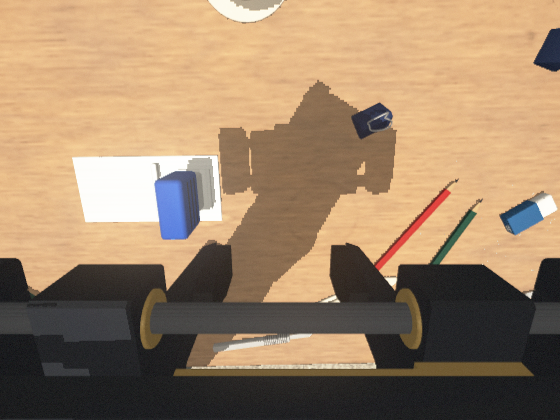

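```bash
python3 -c "
from cell import bot
print(bot.get_state()['time']); print(bot.job_done())"
```

```text
19.2
the job is handed in; nothing more can be done
None
```

I carried the far green tin to the stand on its peel and scraped it off against the brass blocks at about 6 N. I then laid the empty peel flat on the table and handed the job in at 19.2 s. The gripper never touched the tin.

**Last checks**
- **Tin:** it lies flush on the slope. Its top is 37 mm above the plate, its centre 43.5 mm uphill of the blocks and about 4 mm off the middle line, and it is 0.4° off square.
- **Peel:** it lies flat, with the blade within about 0.5° of level.
- **Other things:** the jar, reel, glue stick and bobbin read where they started within a few mm, though their heights read 3–11 mm higher than at the start. I checked the clip only by eye in the pictures.

**What disagreed**
- **Tool frame:** the real fingertips are about 40 mm short of the reported TCP. My first grasp therefore closed just above the grip without gripping it, with about 6 N on the wrist. I measured the offset with the wrist camera and regrasped.
- **Slope:** a fresh fit of the plate gave 0.461 rad against 0.471 at the start. The tin partly covered the plate in that view. The tin's own top lay within about 0.002 rad of the original slope, so I take the slope as unchanged.

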